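# Hook a bottle holder into a slotted upright, lock it and load it

## Task

Hang the green steel bottle holder on the grey slotted upright: feel for the top pair of slots (the upright's exact height is not known), put the two hook tabs in until the back plate meets the upright, then push down until it is fully home and the brass spring catch snaps out over the bar at the foot of its back plate, without forcing anything. Then stand the blue bottle upright in the holder's cup and let go, leaving the other things on the bench alone.

Things in the scene. Friction and masses are not known exactly. Their poses are not given: they have to be found in the camera images.
- stand: Stand fixed to the bench: dark base plate 120x130x10 mm, aluminium post 141 mm high, and on the post's front (-x) a grey slotted upright 60 mm wide, its top edge 160 mm above the bench. Origin: underside, in the post. x points square to the upright's front face, away from the worker. The upright is rigid but clamped at an adjustable height, 0 to 7 mm above or below the drawing, top edge and all.
- slots (a point): On the upright's front face, midway between the lower edges of the top two slots by the drawing (118 mm up); the real slots and catch stand up to 7 mm higher or lower (not measured, feel for it). Axes as the stand's. Slots at y = -18 and +18 mm, 8 mm wide, 31 mm high (z = 0 to 31), through a 3 mm web with 15 mm of hollow behind. Another pair 51 mm below is not used.
- catch (a joint): Brass spring catch at y = 0 in the upright's front face, 38 to 46 mm below the lower edge of the top slots; flat underneath, ramped on top. Value in m: 0 = sprung out 5.5 mm, 0.006 = pushed in. The holder's lower bar pushes it in (5 to 15 N, felt from 20 mm above home), then it snaps out above the bar, about 2 mm before home, where the tabs bottom hard; it stops the holder lifting.
- holder: Green steel bottle holder, 160 to 260 g, 111 mm long, 92 mm high, standing on the bench as it will hang. Origin: underside, below the middle of its arm; x points to its hook side, z up. Back plate 52 mm wide, 78 to 92 mm high, rear face (which seats on the upright) at x = 28 mm; at its foot a bar 10 mm high, above it a window (z = 10 to 28, 20 mm wide) for the catch. Home, it is 60 mm up.
- grip (a point): Where to grip the holder: in its arm, x = 0, y = 0, z = 81 mm of the holder. The arm runs along the holder's x, is 12 mm wide (y), from z = 70 to 92 mm, and free of other parts from x = -27 to +24 mm. Below the arm is open space.
- tabs (a point): On the rear face of the holder's back plate, midway between the undersides of the tab necks (x = 28, y = 0, z = 58 mm of the holder). Tabs at y = -18 and +18 mm, 5 mm thick: necks z = 58 to 67, hooks behind them down to z = 39 and back to x = 37; gap of 4.6 mm to the plate. Home: this point at the real slots, axes parallel. It enters 20.5 mm higher (1.5 mm play up, down and sideways).
- cup (a point): Middle of the inner floor of the holder's round cup, at x = -53, y = 0, z = 4 mm of the holder; the cup is open at the top, 35 mm wide inside, its rim 26 mm above this point.
- blue_bottle: Blue squeeze bottle with a thin nozzle, 24 mm thick, 82 mm high, 60 g, standing upright; origin in the middle of its underside. Straight sides from 5 to about 52 mm height.
- thickness_gauge: Bystander: grey digital gauge on a foot, 57x58x109 mm; origin in the middle of its underside.
- small_parts: Bystander: clear hinged parts box, 64x140x33 mm; origin in the middle of its underside.
- plain_vial: Bystander: clear vial, 39x36x60 mm; origin in the middle of its underside.
- dropper: Bystander: small white dropper bottle, 20x20x36 mm; origin in the middle of its underside.
- red_cap: Bystander: red vial cap lying flat, 39x36x9 mm; origin in the middle of its underside.

How it is judged (in metres and radians):
On the way, in this order (a step that is already met when the one before it is completed fails the run):
1. the holder hangs in the top slots, fully down, and the catch has snapped out over its bar (x of tabs in the frame of slots between -0.004 and 0.003 m and y of tabs in the frame of slots between -0.004 and 0.004 m and z of tabs in the frame of slots between -0.0085 and 0.0085 m and angle between the x axis of holder and the x axis of stand, either way round below 0.1 rad and angle between holder's own z axis and vertical below 0.1 rad and value of joint catch below 0.001 m), for 0.2 s.
2. the bottle stands in the cup (horizontal distance between blue_bottle and cup below 0.009 m and z of blue_bottle in the frame of cup below 0.005 m), for 0.1 s.
At the end, for the whole second after the job is handed in: The holder's tabs point lies at the slots point (x -4 to 3, y within 4, z within 8.5 mm), holder level and square to 0.1 rad, catch pushed in less than 1 mm; bottle on the cup's floor within 5 mm, 9 mm of its middle, 0.3 rad of upright; both at rest (all of step 1 and all of step 2 and z of blue_bottle in the frame of cup above -0.004 m and angle between blue_bottle's own z axis and vertical below 0.3 rad and linear speed of each of holder, blue_bottle below 0.02 m/s); the robot touches nothing.
It fails at once if the holder is forced: more than 40 N between holder and stand (contact force between holder and stand above 40 N).
It fails at once if the arm or fingers press on the stand with more than 25 N (contact force between any of the fingers, the arm and stand above 25 N).
It fails at once if the bottle is knocked over (angle between blue_bottle's own z axis and vertical above 0.8 rad).
It fails at once if a bystander is moved by more than 2 cm (distance of any of thickness_gauge, small_parts, plain_vial, dropper, red_cap from where it was at the start of the episode above 0.02 m).
It also fails if it takes over 72 s, if anything falls off the work surface, if the arm or the gripper's body presses on something with over 40 N, if the wrist force passes 120 N, or if a joint passes its speed limit or range.

## Robot

A 6-joint arm with a two-finger parallel gripper is mounted at the origin on a cart in front of the work surface, level with it; the furniture and walls round the work are solid. World frame = base frame: x ahead of the robot, y to its left, z up, the work surface at z = 0. Lengths are in mm, angles in rad, forces in N, time in s.
With the tool pointing down it reaches from about 350 to 775 mm from the base axis. Payload 7.3 kg.
Tool frame: the origin (TCP) lies midway between the tips of the shut fingers; the grasp point (between the pads) lies 19 mm behind it; z points along the fingers, x is the direction in which the jaws open and shut, and the axes are right-handed (so a half turn about z gives the same grasp; the last joint's range is limited). The gripper opens to 92 mm and grips with 3 to 60 N. Pads are 19 mm wide; open, the fingers measure 130 mm over their backs; the gripper's body (75 mm by 190 mm) begins 47 mm behind the grasp point.
Start: joints at [-1.455, 0.342, 1.524, -0, 1.275, -0.146], TCP at [135.902, -507.125, 226.741] pointing down, gripper open.
Joint ranges: [-2.53, 2.53], [-0.77, 2.02], [0.04, 2.7], [-1, 4.14], [0.28, 2.66], [-3.11, 3.11]. Speed limits (rad/s): [2.57, 2.57, 3.14, 3.14, 3.14, 3.14].

## Interface

Orientations are given as [roll, pitch, yaw] about the fixed x, y, z axes, in that order (R = Rz(yaw) Ry(pitch) Rx(roll)).
In Python, from plant import bot gives the robot as it stands.
- The arm moves only by the shell command python3 -m pendant 'ROWS' [OPENING]. ROWS is JSON, a list of rows, each an object with "linear": the shift along the world's x, y, z in mm, a list of three; "twist": the turn about the world's z in degrees. In form: [{"linear": [x, y, z], "twist": twist}, ...]. A call has 1 to 20 rows; each row is the pose to reach, as a shift and turn from the pose commanded when the call began; what a row does not reach only later rows make up. A row lasts 1/8 s, in which the tool goes at most 62.5 mm and 10.7 degrees, less where a joint would pass 70% of its speed; a pose out of reach is approached as far as the arm can. A call with a gripper value outside its range is refused whole. OPENING is the closure in counts, from 0 (fully open) to 255 (shut), set as the call begins (- or left out, the last holds). The fingers move at their own pace and stop on an object; the grip force is fixed at half the most. Time passes only in rows, so rows that repeat a pose let the fingers close. It gives the time, the measured TCP pose, the force and the opening at its end, in the units of the state.
- bot.get_obs(): the state, without advancing time (a new reading comes with each control period).
- bot.capture(name): name is "side" or "top"; returns a dict with "frame" (384x512x3 uint8, blue, green, red), "z_map" (384x512 float32, mm along the optical axis (not along the pixel's ray), 0 where there is no reading), "fx", "fy", "cx", "cy" (pixels), "k1" (the pictures are not rectified: a ray, as slopes to the right and down, at radius r is drawn at 1 + k1 r^2 times it, then the intrinsics apply), "rvec" (rotation vector, rad) and "tvec" (3), from world to camera coordinates, as OpenCV has them. Camera axes: x right, y down, z forward; pixel columns grow to the right and rows downward; lengths in mm; the calibration is good to about 2 mm. A picture is of the moment at which its call begins.
- bot.close_job(): hands the job in, once; it reports no verdict.
The state is a dict: "time": time; "joint_positions": joint angles; "dq": joint speeds; "tau": joint torques, N m; "tool_pos": TCP position; "tcp_rot": TCP orientation; "contact_force": force on the tool from outside, world axes, zero at the start; "moment": the same for the moment, N m; "grip_width": finger opening in mm.
Only numpy, scipy, OpenCV 4.12 (cv2) and the standard library are available. Lean on these libraries where they do the work, as an engineer would, in place of code of your own. Each camera call takes 0.05 s, during which the arm holds its last target. There are 200 camera calls.

## Working session

There is one attempt and no reset: what is moved stays moved. The work goes in short steps, Python scripts to look and compute and a shell command to move; the robot and the scene stay as the last step left them, time stands still between calls to the robot, and variables do not carry over. Pictures are saved under pics/ and viewed, about 8 in all and at most 12, crops included, and the job is handed in when it is done.

```bash
ls; mkdir -p pics
cat > h.py <<'E'
import numpy as np, cv2
from plant import bot
def cap(n):
    c=bot.capture(n); R=cv2.Rodrigues(np.array(c["rvec"],float))[0]; c["R"]=R; c["t"]=np.array(c["tvec"],float).reshape(3)
    return c
def slopes(c,u,v):
    d=np.stack([(np.asarray(u,float)-c["cx"])/c["fx"],(np.asarray(v,float)-c["cy"])/c["fy"]],-1)
    s=d.copy()
    for _ in range(20): s=d/(1+c["k1"]*(s**2).sum(-1,keepdims=True))
    return s
def cloud(c):
    v,u=np.mgrid[:384,:512]; s=slopes(c,u,v); z=c["z_map"][...,None].astype(float)
    P=np.concatenate([s*z,z],-1)
    return (P-c["t"])@c["R"], c["z_map"]>0
def plane(c,u,v,h):
    s=slopes(c,u,v); r=np.concatenate([s,np.ones(s.shape[:-1]+(1,))],-1)@c["R"]; o=-c["R"].T@c["t"]
    return o+r*((h-o[2])/r[...,2])[...,None]
def proj(c,P):
    q=np.asarray(P,float)@c["R"].T+c["t"]; s=q[...,:2]/q[...,2:]; s=s*(1+c["k1"]*(s**2).sum(-1,keepdims=True))
    return s*[c["fx"],c["fy"]]+[c["cx"],c["cy"]]
E
python3 - <<'E'
from h import *
for n in("side","top"):
    c=cap(n); cv2.imwrite(f"pics/{n}0.png",c["frame"]); np.save(f"/tmp/{n}0.npy",c,allow_pickle=True)
    print(n,-c["R"].T@c["t"],c["R"][2],c["fx"])
print(bot.get_obs())
E
```

```text
pics
side [1235.97912042  547.84240809  731.61184627] [-0.58765782 -0.53329375 -0.6084867 ] 396.2964464413808
top [ 375.56282983  -10.65352171 1323.92369737] [ 1.90000378e-01  4.79343565e-04 -9.81783900e-01] 379.5041212862403
{'time': 0.1, 'joint_positions': array([-1.45500824e+00,  3.42636060e-01,  1.52493614e+00,  1.74128756e-05,
        1.27541643e+00, -1.46050240e-01]), 'dq': array([ 1.02348854e-05, -2.47196042e-03, -2.08589594e-03, -2.49874461e-04,
       -1.07235626e-03,  1.67092698e-03]), 'tau': array([ 3.26931789e-03, -4.31999981e+01, -2.44696480e+01,  7.18645309e-02,
        5.25353872e-02, -6.21376989e-05]), 'tool_pos': array([ 135.85718123, -506.72918563,  226.11817519]), 'tcp_rot': array([-3.14137302e+00,  1.37868764e-03, -1.30896292e+00]), 'contact_force': array([ 0.26849055, -0.65558624, -0.77542729]), 'moment': array([0.02238296, 0.00863734, 0.0394088 ]), 'grip_width': 91.97449742960714}
```

View pics/top0.png

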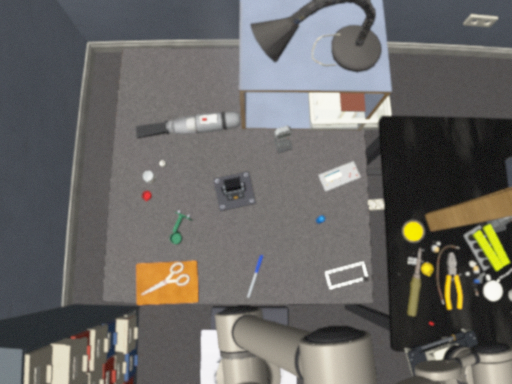

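View pics/side0.png

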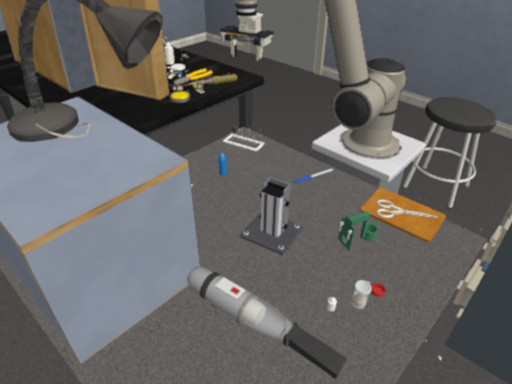

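Top view: stand (235,190), holder (178,228, cup end ~ (176,240)), bottle (320,218). The side view shows the same, with the stand at (272,215), the holder at (357,230) and the bottle at (222,165). Next I'll measure these and view enlarged crops.

Run:
```python
from h import *
for n,(x0,x1,y0,y1) in {"top":(160,260,160,250),"side":(230,390,170,260)}.items():
    c=np.load(f"/tmp/{n}0.npy",allow_pickle=True).item()
    P,ok=cloud(c); f=c["frame"]; hsv=cv2.cvtColor(f,cv2.COLOR_BGR2HSV)
    cv2.imwrite(f"pics/{n}1.png",cv2.resize(f[y0:y1,x0:x1],None,fx=5,fy=5,interpolation=cv2.INTER_CUBIC))
    g=cv2.inRange(hsv,(65,90,30),(90,255,255))>0; b=cv2.inRange(hsv,(100,150,60),(120,255,255))>0
    box=np.zeros_like(g); box[y0:y1,x0:x1]=1
    G=P[g&ok&box&(P[...,2]>3)&(P[...,2]<120)]; print(n,"green",len(G),G.min(0),G.max(0),np.median(G,0))
    hi=G[(G[:,2]>80)]; 
    if len(hi)>4:
        m=hi[:,:2].mean(0); w,V=np.linalg.eigh(np.cov((hi[:,:2]-m).T)); print(" arm",len(hi),m,V[:,1],np.sqrt(w),hi[:,2].max())
    ub=(slice(205,230),slice(310,330)) if n=="top" else (slice(150,180),slice(212,232))
    B=P[ub][(b&ok)[ub]]; print(" bottle",len(B),np.median(B,0),B.min(0),B.max(0))
    S=P[y0:y1,x0:x1].reshape(-1,3)
    st=S[(abs(S[:,0]-520)<150)&(abs(S[:,1]-0)<120)]
    for lo,hi_ in((4,20),(130,175)):
        q=st[(st[:,2]>lo)&(st[:,2]<hi_)]; 
        if len(q)>5: print(" stand",lo,len(q),cv2.minAreaRect(q[:,:2].astype(np.float32)),np.median(q,0), q[:,2].max())
```

```text
top green 140 [436.99259458 213.2297969    3.01819578] [530.85596647 270.57665462  97.67127005] [469.97293163 240.4066326   31.3799868 ]
 arm 62 [499.78725441 231.63721117] [-0.92566927  0.37833371] [ 3.30588936 18.4865908 ] 97.67127005029064
 bottle 38 [ 516.52874767 -238.65022622   66.85838096] [ 508.93796863 -249.63136574   28.91532725] [ 526.86532137 -231.90538987   83.95472356]
 stand 4 833 ((545.9021606445312, 42.03038024902344), (247.51004028320312, 153.93727111816406), 1.0883204936981201) [585.94749329  45.57687084   9.71641599] 19.646343899502117
 stand 130 243 ((615.620849609375, 52.44049072265625), (49.53465270996094, 60.31991195678711), 10.950974464416504) [616.74778458  53.37659427 142.49134531] 158.3313678325752
side green 590 [436.0866055  201.90371386   4.00846171] [542.49223368 272.29365644  96.2243621 ] [501.61908509 240.65086652  45.47014464]
 arm 157 [511.15922843 232.78426661] [-0.90789797  0.41919123] [ 5.10313847 19.12166604] 96.22436209634397
 bottle 130 [ 528.38494695 -237.34997177   45.23209924] [ 517.79191714 -249.39883047    3.01862519] [ 536.40798696 -226.67307104   81.66888931]
 stand 4 1143 ((520.3955078125, 0.06128692626953125), (301.8274230957031, 236.4307403564453), 0.7617475390434265) [621.22006141  70.19131277  11.3750891 ] 19.731930804141903
 stand 130 502 ((617.4125366210938, 52.443084716796875), (53.71529769897461, 60.81094741821289), 13.50500202178955) [615.69639169  53.98890889 143.71952976] 158.57224532578272
```

View pics/top1.png

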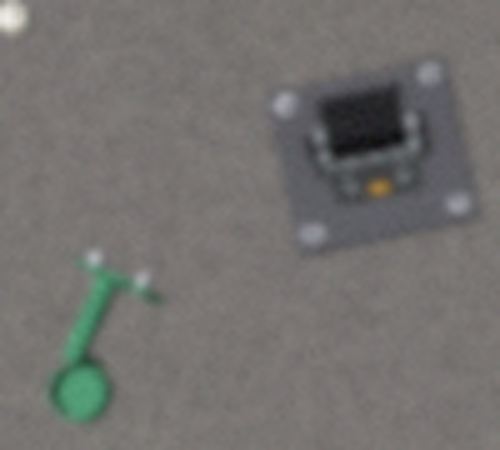

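View pics/side1.png

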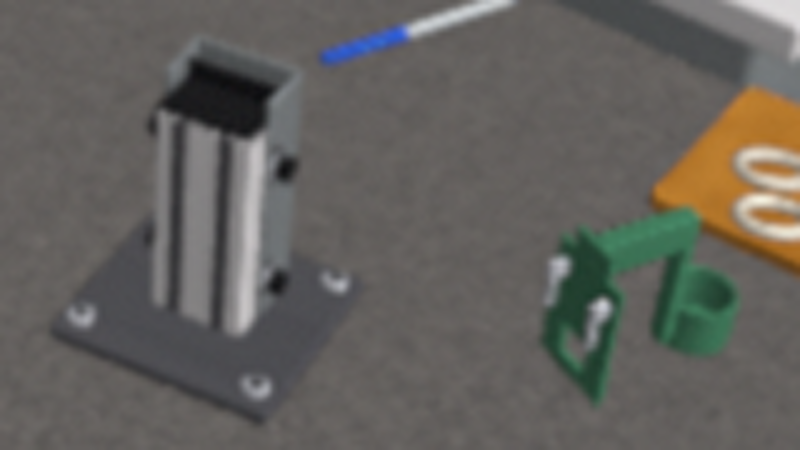

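The enlarged crops show the holder pointing its hooks up and to the right (yaw about −24°). The stand's front, with the brass catch at top-crop (378,187), has yaw about +13°. Next I refine both by rays.

```bash
cat >> h.py <<'E'
def cent(w):
    v,u=np.mgrid[:w.shape[0],:w.shape[1]]; return np.array([(u*w).sum(),(v*w).sum()])/w.sum()
def blobs(c,box,lo,hi,amin=3):
    x0,x1,y0,y1=box; m=cv2.inRange(cv2.cvtColor(c["frame"],cv2.COLOR_BGR2HSV)[y0:y1,x0:x1],lo,hi)
    n,l,s,ce=cv2.connectedComponentsWithStats(m)
    return [(s[i,4],ce[i]+[x0,y0]) for i in range(1,n) if s[i,4]>=amin]
def green_arm(c,box,h=92):
    x0,x1,y0,y1=box; m=np.zeros((384,512),bool); m[y0:y1,x0:x1]=1
    g=(cv2.inRange(cv2.cvtColor(c["frame"],cv2.COLOR_BGR2HSV),(65,90,30),(90,255,255))>0)&m
    v,u=np.nonzero(g); return plane(c,u,v,h),np.c_[u,v]
E
python3 - <<'E'
from h import *
c=np.load("/tmp/top0.npy",allow_pickle=True).item()
print("bolts")
for a,p in blobs(c,(212,258,170,212),(0,0,135),(180,70,255),3): print(a,p,plane(c,*p,13).round(1))
print("catch",[(a,p,plane(c,*p,76).round(1)) for a,p in blobs(c,(225,245,190,205),(8,100,80),(28,255,255),1)])
print("tabs",[(a,p,plane(c,*p,64).round(1)) for a,p in blobs(c,(172,195,205,220),(0,0,125),(180,60,255),1)])
# cup bottom blob
P,uv=green_arm(c,(165,195,205,250)); 
A=P[(uv[:,1]>=217)&(uv[:,1]<=229)]; vx,vy,x0,y0=cv2.fitLine(A[:,:2].astype(np.float32),cv2.DIST_HUBER,0,.01,.01).ravel()
print("arm z92",A.mean(0),np.degrees(np.arctan2(vy,vx)),x0,y0)
for r in range(212,246): print(r,uv[uv[:,1]==r][:,0].min() if (uv[:,1]==r).any() else None,uv[uv[:,1]==r][:,0].max()if (uv[:,1]==r).any() else None)
C=P[(uv[:,1]>=232)]; q=plane(c,*uv[uv[:,1]>=232].mean(0),30); print("cup rim",q)
s=np.load("/tmp/side0.npy",allow_pickle=True).item(); Ps,ok=cloud(s)
# side face of the upright & post back face
def fit(Q):
    m=np.median(Q,0)
    for _ in range(5):
        w,V=np.linalg.eigh(np.cov((Q-m).T)); d=(Q-m)@V[:,0]; k=abs(d)<2*d.std()+.5; Q=Q[k]; m=Q.mean(0)
    return m,V[:,0],len(Q),d.std(), np.degrees(np.arctan2(V[1,0],V[0,0]))
print("back",fit(Ps[198:232,263:280].reshape(-1,3)))
print("sideface",fit(Ps[190:226,284:288].reshape(-1,3)))
E
```

```text
bolts
9 [245.33333333 174.        ] [682.1  13.5  13. ]
15 [216.4 180.4] [658.5 115.7  13. ]
10 [251.3 200.3] [587.7  -8.   13. ]
12 [221.83333333 206.08333333] [566.9  94.8  13. ]
catch [(np.int32(11), array([235.36363636, 196.90909091]), array([588.8,  45.1,  76. ]))]
tabs [(np.int32(1), array([181., 205.]), array([562.5, 228.5,  64. ])), (np.int32(13), array([187.15384615, 207.53846154]), array([554. , 207.4,  64. ])), (np.int32(6), array([173.66666667, 207.66666667]), array([553.4, 253. ,  64. ])), (np.int32(1), array([182., 208.]), array([552.4, 224.7,  64. ])), (np.int32(1), array([172., 209.]), array([548.8, 258.5,  64. ])), (np.int32(29), array([178.06896552, 212.37931034]), array([537.5, 237.5,  64. ])), (np.int32(1), array([193., 210.]), array([545.8, 187.4,  64. ])), (np.int32(24), array([187.66666667, 215.45833333]), array([527.3, 204.7,  64. ])), (np.int32(1), array([194., 212.]), array([539.1, 183.8,  64. ])), (np.int32(9), array([172.77777778, 215.11111111]), array([528.2, 255. ,  64. ])), (np.int32(1), array([182., 214.]), array([532.1, 224. ,  64. ]))]
arm z92 [499.1
[... 182 characters left out ...]
177 180
222 177 179
223 176 179
224 176 178
225 175 178
226 175 177
227 174 177
228 174 176
229 174 176
230 174 176
231 174 176
232 174 177
233 174 179
234 173 179
235 171 180
236 171 180
237 171 180
238 171 181
239 171 180
240 171 180
241 172 179
242 173 179
243 175 177
244 None None
245 None None
cup rim [455.47743796 249.11237962  30.        ]
back (array([644.01408188,  64.97843111,  83.78287665]), array([-0.66734605,  0.74385571,  0.03644071]), 578, np.float64(12.413355417964599), np.float64(131.89669264274968))
sideface (array([615.42019611,  87.66068719, 102.19435783]), array([-0.62976535,  0.77473455,  0.05640896]), 144, np.float64(2.8159428034353144), np.float64(129.10693232448446))
```

```bash
python3 -m pendant '[{"linear":[250,300,0],"twist":-10},{"linear":[250,300,0],"twist":-20},{"linear":[250,300,0],"twist":-30},{"linear":[250,300,0],"twist":-38.5},{"linear":[250,300,0],"twist":-38.5},{"linear":[250,300,0],"twist":-38.5},{"linear":[366,739,0],"twist":-38.5},{"linear":[366,739,0],"twist":-38.5},{"linear":[366,739,0],"twist":-38.5},{"linear":[366,739,0],"twist":-38.5},{"linear":[366,739,0],"twist":-38.5},{"linear":[366,739,0],"twist":-38.5},{"linear":[366,739,0],"twist":-38.5},{"linear":[366,739,0],"twist":-38.5},{"linear":[366,739,-60],"twist":-38.5},{"linear":[366,739,-60],"twist":-38.5},{"linear":[366,739,-60],"twist":-38.5}]' 0
python3 - <<'E'
from h import *
o=bot.get_obs();print(o["tool_pos"],o["tcp_rot"],o["contact_force"])
c=cap("side"); cv2.imwrite("pics/s2.png",cv2.resize(c["frame"][140:300,300:440],None,fx=4,fy=4,interpolation=cv2.INTER_CUBIC))
E
```

```text
time: 2.22
tool_pos: [502.5, 231.7, 168.1]
tcp_rot: [-3.141, 0.001, -1.982]
contact_force: [1.3, -0.2, 0.7]
grip_width: 91.9
[502.54033966 231.65965652 168.10934806] [-3.14076015e+00  5.38446454e-04 -1.98150207e+00] [ 1.30770273 -0.20643392  0.73373206]
```

View pics/s2.png

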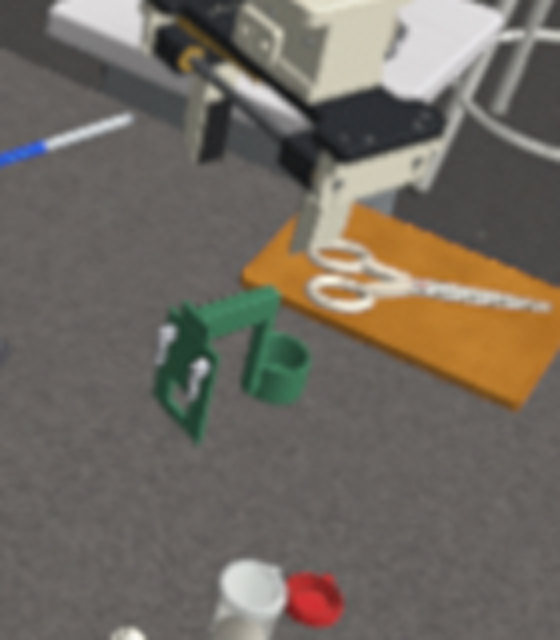

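The gripper straddles the arm: crop shows fingers at (205,140) and (320,230), with the holder arm at (240,305) between them and below. Descend and grip.

```bash
python3 -m pendant '[{"linear":[0,0,-55],"twist":0},{"linear":[0,0,-95],"twist":0},{"linear":[0,0,-105],"twist":0},{"linear":[0,0,-105],"twist":0},{"linear":[0,0,-105],"twist":0}]' 0
python3 -m pendant '[{"linear":[0,0,0],"twist":0},{"linear":[0,0,0],"twist":0},{"linear":[0,0,0],"twist":0},{"linear":[0,0,0],"twist":0},{"linear":[0,0,0],"twist":0},{"linear":[0,0,0],"twist":0},{"linear":[0,0,0],"twist":0},{"linear":[0,0,0],"twist":0}]' 255
```

```text
time: 2.9
tool_pos: [503.5, 232.2, 64.0]
tcp_rot: [-3.138, 0.003, -1.981]
contact_force: [-0.7, -0.2, -0.0]
grip_width: 91.8
time: 3.9
tool_pos: [501.9, 231.9, 61.7]
tcp_rot: [3.142, -0.0, -1.981]
contact_force: [-0.4, 0.2, -0.2]
grip_width: 16.2
```

```bash
python3 -m pendant '[{"linear":[0,0,0],"twist":0},{"linear":[0,0,0],"twist":0},{"linear":[0,0,0],"twist":0},{"linear":[0,0,0],"twist":0}]' 255;  python3 -m pendant '[{"linear":[0,0,40],"twist":0},{"linear":[0,0,86],"twist":0},{"linear":[-10,-10,86],"twist":10},{"linear":[-10,-40,86],"twist":20},{"linear":[-10,-80,86],"twist":30},{"linear":[-10,-120,86],"twist":36},{"linear":[-10,-150,86],"twist":36},{"linear":[-10,-180,86],"twist":36},{"linear":[-10,-180,86],"twist":36},{"linear":[-10,-180,86],"twist":36},{"linear":[-10,-180,86],"twist":36},{"linear":[-10,-180,86],"twist":36},{"linear":[-10,-180,86],"twist":36}]'
python3 - <<'E'
from h import *
for n in("top","side"):
    c=cap(n); np.save(f"/tmp/{n}3.npy",c,allow_pickle=True)
    b=(195,265,165,235) if n=="top" else (230,380,110,260)
    cv2.imwrite(f"/tmp/{n}3.png",cv2.resize(c["frame"][b[2]:b[3],b[0]:b[1]],(400,400),interpolation=cv2.INTER_CUBIC))
cv2.imwrite("pics/c3.png",np.hstack([cv2.imread("/tmp/top3.png"),cv2.imread("/tmp/side3.png")]))
E
```

```text
time: 4.4
tool_pos: [501.8, 231.9, 61.6]
tcp_rot: [3.141, -0.0, -1.981]
contact_force: [0.6, -0.2, -2.1]
grip_width: 11.7
time: 6.02
tool_pos: [491.8, 52.3, 147.7]
tcp_rot: [3.141, -0.0, -1.352]
contact_force: [0.1, -0.2, -2.1]
grip_width: 11.3
```

View pics/c3.png

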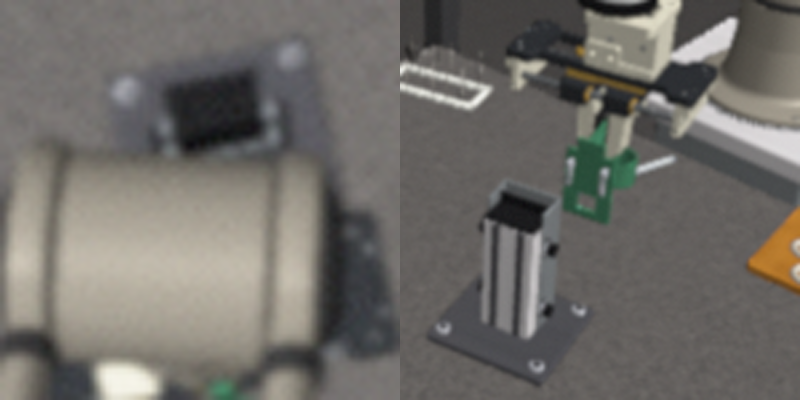

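Run:
```python
from h import *
c=np.load("/tmp/side3.npy",allow_pickle=True).item(); t=np.load("/tmp/top0.npy",allow_pickle=True).item(); s0=np.load("/tmp/side0.npy",allow_pickle=True).item()
y=np.radians(12.54); ex=np.array([np.cos(y),np.sin(y)]); ey=np.array([-ex[1],ex[0]])
tcp=np.array([491.8,52.3])
for nm,cc in(("s3",c),("s0",s0)):
  for a,p in blobs(cc,(235,310,215,258),(0,0,140),(180,60,255),3):
    q=plane(cc,*p,12)[:2]; print(nm,"bolt",a,p.round(1),q.round(1),"local wrt tcp",((q-tcp)@ex).round(1),((q-tcp)@ey).round(1))
for a,p in blobs(c,(285,320,160,195),(0,0,130),(180,70,255),4):
    q=plane(c,*p,139)[:2]; print("tab",a,p.round(1),q.round(1),((q-tcp)@ex).round(1),((q-tcp)@ey).round(1))
for p in ((245.33,174),(216.4,180.4),(251.3,200.3),(221.83,206.08)):
    q=plane(t,*p,12)[:2]; print("top bolt",((q-tcp)@ex).round(1),((q-tcp)@ey).round(1))
# post top (141) dark cap centroid, both
for nm,cc,b in(("s",s0,(258,295,175,200)),("t",t,(220,250,170,195))):
    for a,p in blobs(cc,b,(0,0,0),(180,255,45),20):
        q=plane(cc,*p,141)[:2]; print(nm,"cap",a,p.round(1),((q-tcp)@ex).round(1),((q-tcp)@ey).round(1))
# catch
q=plane(t,235.36,196.91,76)[:2]; print("catch",((q-tcp)@ex),((q-tcp)@ey))
# depth-based top rim of upright
for nm,cc in(("s0",s0),("t",t)):
    P,ok=cloud(cc); L=np.stack([(P[...,:2]-tcp)@ex,(P[...,:2]-tcp)@ey,P[...,2]],-1)
    k=ok&(L[...,2]>150)&(L[...,2]<175)&(L[...,0]>70)&(L[...,0]<150)&(abs(L[...,1])<60); Q=L[k]; print(nm,len(Q),np.percentile(Q,[2,25,50,75,98],axis=0).round(1))
```

```text
s3 bolt 87 [278.9 224.7] [595.3  54.8] local wrt tcp 101.6 -20.1
s3 bolt 7 [296.7 226.4] [567.5  94.4] local wrt tcp 83.0 24.7
s3 bolt 10 [245.9 233.1] [681.   12.4] local wrt tcp 176.0 -80.0
s3 bolt 8 [281.1 247.4] [657.8 114.6] local wrt tcp 175.6 24.8
s0 bolt 87 [278.9 224.7] [595.3  54.8] local wrt tcp 101.6 -20.1
s0 bolt 7 [296.7 226.4] [567.5  94.4] local wrt tcp 83.0 24.7
s0 bolt 10 [245.9 233.1] [681.   12.4] local wrt tcp 176.0 -80.0
s0 bolt 8 [281.1 247.4] [657.8 114.6] local wrt tcp 175.6 24.8
tab 54 [311.5 163.2] [452.   44.1] -40.7 0.7
tab 9 [293.6 171.2] [517.4  32.7] 20.7 -24.7
tab 7 [306.3 174. ] [504.3  65.3] 15.1 10.0
tab 6 [318.5 173. ] [477.9  86.2] -6.2 36.1
top bolt 177.5 -79.2
top bolt 176.8 25.7
top bolt 80.7 -79.7
top bolt 82.7 25.2
s cap 190 [273.8 189.4] 122.1 -30.6
t cap 136 [232.3 184.4] 123.1 -27.3
catch 93.11569330603739 -28.06587216978983
s0 122 [[ 96.8 -56.9 150.4]
 [100.1 -48.2 152.3]
 [103.7 -30.2 153.9]
 [115.1  -8.8 155.8]
 [131.5   2.8 157.9]]
t 46 [[ 96.8 -55.8 150.3]
 [ 98.3 -49.6 151.9]
 [101.3 -26.5 153.6]
 [112.8  -5.7 155. ]
 [127.9   3.2 156.8]]
```

Run:
```python
from h import *
c=np.load("/tmp/side3.npy",allow_pickle=True).item()
cv2.imwrite("pics/c4.png",cv2.resize(c["frame"][155:255,240:330],(720,800)[::1],interpolation=cv2.INTER_CUBIC)[:600])
```

```text
(no output)
```

View pics/c4.png

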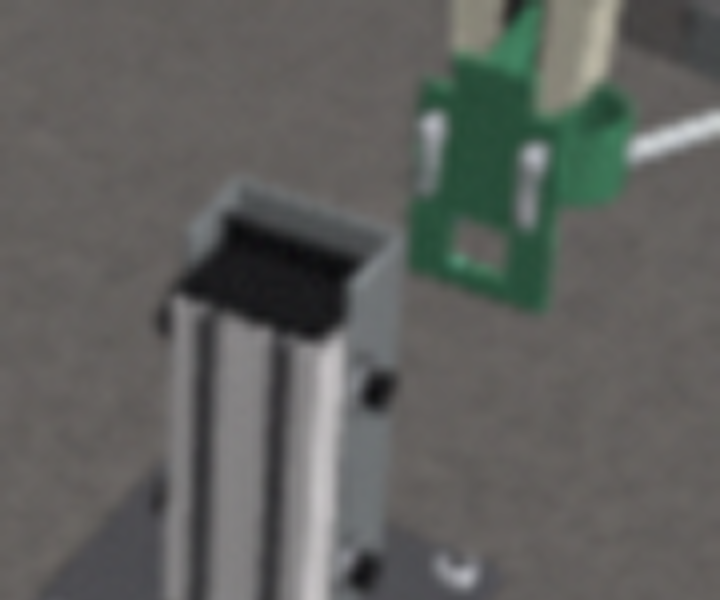

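The crop shows the tabs at roughly (431,150) and (532,187), and the upright's top rim corner at (240,180)–(400,240). Now I use the tabs to find the camera bias.

Run:
```python
from h import *
c=np.load("/tmp/side3.npy",allow_pickle=True).item()
y=np.radians(12.54); ex=np.array([np.cos(y),np.sin(y)]); ey=np.array([-ex[1],ex[0]]); tcp=np.array([491.8,52.3])
f=c["frame"][165:190,285:320].astype(float); hsv=cv2.cvtColor(c["frame"],cv2.COLOR_BGR2HSV)[165:190,285:320]
m=((hsv[...,1]<75)&(hsv[...,2]>105)).astype(np.uint8); 
for r in m: print("".join(".#"[i] for i in r))
for nm,p in(("L",(293.9,173.75)),("R",(306.5,178.4))):
    q=plane(c,*p,139)[:2]; print(nm,q,(q-tcp)@ex,(q-tcp)@ey)
# predicted pixel of tabs rear-face centre, neck tops & plate bottom corners given grip offset 0
for L in [(37,18,53),(37,-18,53),(28,26,0),(28,-26,0)]:
    print(L,proj(c,[*(tcp+L[0]*ex+L[1]*ey),L[2]+86]))
P,ok=cloud(c); g=cv2.inRange(cv2.cvtColor(c["frame"],cv2.COLOR_BGR2HSV),(65,90,30),(90,255,255))>0
g[:165]=0;Q=P[g&ok]; L=np.c_[(Q[:,:2]-tcp)@ex,(Q[:,:2]-tcp)@ey,Q[:,2]]; L=L[(L[:,0]>5)&(L[:,0]<50)&(L[:,2]>80)&(L[:,2]<145)]
print(len(L),np.percentile(L,[2,25,50,75,98],axis=0).round(1))
```

```text
......................#########....
......................#######......
......................#######......
......................######.......
........###............##..........
.......####........................
.......####.......................#
........###......................##
.......###..........####.........##
........##..........####.........##
........##..........####.........##
........##..........###............
........#............#.............
........#...........##.............
....................##.............
....................##.............
##.#................##.............
####................##.............
..###..............................
....#..............................
...##..............................
..###.......#......................
.####........#.....................
.####...........#..................
#####..............................
L [526.18226703  40.77719607] 31.060222182564587 -18.71304074929462
R [520.28704655  77.95378512] 33.37745771945203 18.85666536241083
(37, 18, 53) [305.62710081 178.98833022]
(37, -18, 53) [293.16680238 174.92132435]
(28, 26, 0) [307.99943081 194.31910186]
(28, -26, 0) [290.64774552 188.39111144]
178 [[ 27.6 -21.7  91.4]
 [ 29.5 -11.7 100.6]
 [ 30.6  -0.  117.8]
 [ 31.5  13.8 130.1]
 [ 33.8  24.2 143.1]]
```

Run:
```python
from h import *
c=np.load("/tmp/side0.npy",allow_pickle=True).item(); t=np.load("/tmp/top0.npy",allow_pickle=True).item()
y=np.radians(12.54); ex=np.array([np.cos(y),np.sin(y)]); ey=np.array([-ex[1],ex[0]]); tcp=np.array([491.8,52.3])
for lx in (97,):
  for ly in(2.7,-57.3):
    for z in(153,157,160,163,167): 
        P=[*(tcp+lx*ex+ly*ey),z]; print(lx,ly,z,proj(c,P).round(2),proj(t,P).round(2))
cv2.imwrite("pics/c5.png",np.hstack([cv2.resize(c["frame"][172:202,262:297],(490,420),interpolation=cv2.INTER_CUBIC),cv2.resize(t["frame"][176:206,220:250],(300,300),interpolation=cv2.INTER_CUBIC).__getitem__(slice(None)) if 0 else cv2.resize(t["frame"][178:208,222:242],(280,420),interpolation=cv2.INTER_CUBIC)]))
```

```text
97 2.7 153 [290.55 184.47] [224.46 193.65]
97 2.7 157 [290.66 183.17] [224.37 193.42]
97 2.7 160 [290.74 182.19] [224.3  193.25]
97 2.7 163 [290.81 181.2 ] [224.23 193.08]
97 2.7 167 [290.92 179.88] [224.14 192.85]
97 -57.3 153 [269.38 177.34] [243.16 189.62]
97 -57.3 157 [269.43 176.05] [243.13 189.38]
97 -57.3 160 [269.47 175.07] [243.11 189.2 ]
97 -57.3 163 [269.51 174.1 ] [243.09 189.02]
97 -57.3 167 [269.56 172.79] [243.06 188.78]
```

View pics/c5.png

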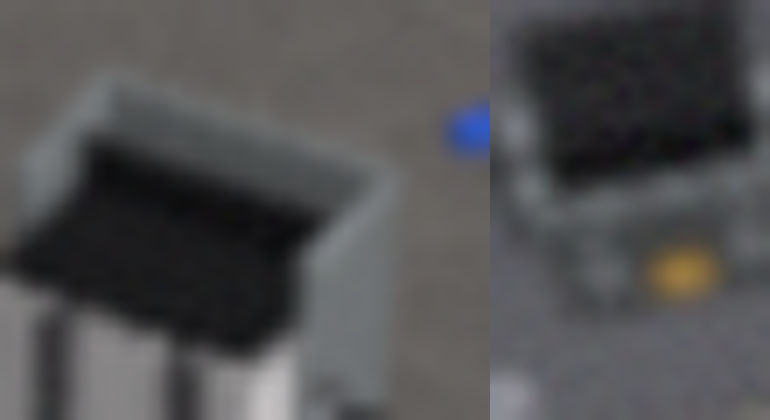

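Ray-cast corners put the rim top at about 156 mm, so h ≈ −4 mm. I'll approach at that height and stop about 10 mm short of contact.

```bash
python3 -m pendant '[{"linear":[6,-26.6,-9.5],"twist":0},{"linear":[6,-26.6,-9.5],"twist":0},{"linear":[30,-21.3,-9.5],"twist":0},{"linear":[45,-17.9,-9.5],"twist":0},{"linear":[54.8,-15.8,-9.5],"twist":0},{"linear":[54.8,-15.8,-9.5],"twist":0},{"linear":[54.8,-15.8,-9.5],"twist":0},{"linear":[54.8,-15.8,-9.5],"twist":0},{"linear":[54.8,-15.8,-9.5],"twist":0}]'
python3 -m pendant '[{"linear":[1,0.2,0],"twist":0},{"linear":[2,0.4,0],"twist":0},{"linear":[2.9,0.65,0],"twist":0},{"linear":[3.9,0.87,0],"twist":0},{"linear":[4.9,1.1,0],"twist":0},{"linear":[5.9,1.3,0],"twist":0},{"linear":[5.9,1.3,0],"twist":0},{"linear":[5.9,1.3,0],"twist":0}]'
```

```text
time: 7.25
tool_pos: [546.5, 36.0, 138.4]
tcp_rot: [3.142, -0.0, -1.353]
contact_force: [-0.2, -0.5, -1.6]
grip_width: 11.8
time: 8.25
tool_pos: [552.6, 37.4, 138.2]
tcp_rot: [3.142, -0.0, -1.353]
contact_force: [-0.8, -0.0, -1.7]
grip_width: 11.6
```

```bash
for i in 1 2; do python3 -m pendant '[{"linear":[1,0.2,0],"twist":0},{"linear":[2,0.4,0],"twist":0},{"linear":[2.9,0.65,0],"twist":0},{"linear":[2.9,0.65,0],"twist":0}]' | grep -v -e rot -e grip; done
```

```text
time: 8.75
tool_pos: [555.3, 38.0, 137.8]
contact_force: [-0.3, -0.3, -4.8]
time: 9.25
tool_pos: [558.2, 38.7, 137.8]
contact_force: [-0.6, -1.0, -9.1]
```

```bash
python3 -m pendant '[{"linear":[0,0,-0.5],"twist":0},{"linear":[0,0,-1],"twist":0},{"linear":[0,0,-1],"twist":0}]' | grep -v -e rot -e grip;  python3 -m pendant '[{"linear":[0,0,-0.5],"twist":0},{"linear":[0,0,-0.5],"twist":0}]' | grep -v -e rot -e grip
```

```text
time: 9.62
tool_pos: [558.8, 38.7, 137.6]
contact_force: [-0.5, 0.5, -3.9]
time: 9.88
tool_pos: [559.0, 38.6, 137.4]
contact_force: [-0.2, 0.3, -1.5]
```

```bash
for i in 1 2; do python3 -m pendant '[{"linear":[1,0.2,0],"twist":0},{"linear":[2,0.4,0],"twist":0},{"linear":[2.9,0.65,0],"twist":0},{"linear":[2.9,0.65,0],"twist":0}]' | grep -v -e grip; done
```

```text
time: 10.38
tool_pos: [561.4, 39.3, 136.7]
tcp_rot: [-3.142, -0.0, -1.353]
contact_force: [-0.7, 0.6, -1.3]
time: 10.88
tool_pos: [562.9, 39.8, 136.3]
tcp_rot: [3.138, 0.0, -1.353]
contact_force: [-6.0, -1.6, -1.0]
```

```bash
python3 -m pendant '[{"linear":[0,0,-1],"twist":0},{"linear":[0,0,-2],"twist":0},{"linear":[0,0,-3],"twist":0},{"linear":[0,0,-4],"twist":0},{"linear":[0,0,-4],"twist":0}]' | grep -v -e grip;  python3 -m pendant '[{"linear":[0,0,-1],"twist":0},{"linear":[0,0,-2],"twist":0},{"linear":[0,0,-3],"twist":0},{"linear":[0,0,-4],"twist":0},{"linear":[0,0,-4],"twist":0}]' | grep -v -e grip
```

```text
time: 11.5
tool_pos: [562.9, 39.7, 132.9]
tcp_rot: [3.139, 0.0, -1.352]
contact_force: [-4.8, -2.1, 3.7]
time: 12.12
tool_pos: [562.9, 39.7, 129.4]
tcp_rot: [3.139, -0.0, -1.352]
contact_force: [-7.6, -1.1, 7.4]
```

```bash
for i in 1 2; do python3 -m pendant '[{"linear":[0,0,-1],"twist":0},{"linear":[0,0,-2],"twist":0},{"linear":[0,0,-3],"twist":0},{"linear":[0,0,-4],"twist":0},{"linear":[0,0,-4],"twist":0}]' | grep -v -e grip -e rot; done
```

```text
time: 12.75
tool_pos: [562.9, 39.8, 124.7]
contact_force: [-5.2, -1.8, 2.7]
time: 13.38
tool_pos: [562.9, 39.8, 120.6]
contact_force: [-5.6, -1.1, 1.6]
```

```bash
for i in 1 2 3; do python3 -m pendant '[{"linear":[0,0,-0.5],"twist":0},{"linear":[0,0,-1],"twist":0},{"linear":[0,0,-1],"twist":0},{"linear":[0,0,-1],"twist":0}]' | grep -v -e grip -e rot; done
```

```text
time: 13.88
tool_pos: [562.9, 39.8, 119.7]
contact_force: [-5.0, -0.8, 2.9]
time: 14.38
tool_pos: [562.9, 40.0, 117.8]
contact_force: [-4.4, -0.8, -7.6]
time: 14.88
tool_pos: [562.9, 40.0, 117.4]
contact_force: [-7.4, -1.1, -2.0]
```

```bash
for i in 1 2 3 ; do python3 -m pendant '[{"linear":[0,0,-0.5],"twist":0},{"linear":[0,0,-1],"twist":0},{"linear":[0,0,-1],"twist":0},{"linear":[0,0,-1],"twist":0}]' | grep -v -e time -e rot; done
```

```text
tool_pos: [563.0, 39.9, 116.7]
contact_force: [-8.3, -2.0, 0.8]
grip_width: 11.8
tool_pos: [563.0, 39.8, 116.1]
contact_force: [-7.9, -2.4, 2.5]
grip_width: 11.8
tool_pos: [563.3, 39.9, 115.6]
contact_force: [-9.7, -1.6, 5.9]
grip_width: 11.6
```

```bash
for i in 1 2 3 ; do python3 -m pendant '[{"linear":[0,0,-0.5],"twist":0},{"linear":[0,0,-1],"twist":0},{"linear":[0,0,-1],"twist":0},{"linear":[0,0,-1],"twist":0}]' | grep -v -e time -e rot; done
```

```text
tool_pos: [563.4, 39.9, 115.1]
contact_force: [-10.3, -1.6, 9.0]
grip_width: 11.8
tool_pos: [563.5, 39.9, 115.0]
contact_force: [-13.4, -2.2, 14.6]
grip_width: 12.0
tool_pos: [563.5, 39.8, 114.8]
contact_force: [-15.7, -2.2, 20.4]
grip_width: 11.9
```

Bottomed hard at z ≈ 115, and a snap was felt near 117.8. Now a gentle lift test of the catch.

```bash
python3 -m pendant '[{"linear":[-0.8,0,2],"twist":0},{"linear":[-1.5,-0.2,4],"twist":0},{"linear":[-1.5,-0.2,4.5],"twist":0},{"linear":[-1.5,-0.2,4.5],"twist":0}]' | grep -v -e time -e rot; for i in 1 2 3; do python3 -m pendant '[{"linear":[0,0,1],"twist":0},{"linear":[0,0,1.5],"twist":0},{"linear":[0,0,1.5],"twist":0},{"linear":[0,0,1.5],"twist":0}]' | grep -v -e time -e rot; done
```

```text
tool_pos: [563.4, 39.8, 116.3]
contact_force: [-0.8, 0.6, -1.2]
grip_width: 11.7
tool_pos: [562.6, 39.8, 117.2]
contact_force: [2.8, 0.4, -11.6]
grip_width: 12.0
tool_pos: [562.1, 39.8, 117.6]
contact_force: [4.6, 0.1, -19.3]
grip_width: 11.7
tool_pos: [562.0, 39.9, 117.9]
contact_force: [8.9, 0.7, -28.3]
grip_width: 11.7
```

The catch holds against 28 N upward. I'll push it back home and release.

```bash
python3 -m pendant '[{"linear":[1,0,-2],"twist":0},{"linear":[1.5,0.2,-4],"twist":0},{"linear":[1.5,0.2,-6],"twist":0},{"linear":[1.5,0.2,-6.5],"twist":0},{"linear":[1.5,0.2,-6.5],"twist":0},{"linear":[1.5,0.2,-6.5],"twist":0}]' | grep -v -e time -e rot; python3 -m pendant '[{"linear":[0,0,0.5],"twist":0},{"linear":[0,0,0.5],"twist":0},{"linear":[0,0,0.5],"twist":0},{"linear":[0,0,0.5],"twist":0},{"linear":[0,0,0.5],"twist":0},{"linear":[0,0,0.5],"twist":0},{"linear":[0,0,0.5],"twist":0},{"linear":[0,0,0.5],"twist":0},{"linear":[0,0,0.5],"twist":0}]' 0
```

```text
tool_pos: [563.4, 39.8, 115.5]
contact_force: [-6.5, -1.7, -0.5]
grip_width: 11.8
time: 21.75
tool_pos: [564.2, 40.0, 114.7]
tcp_rot: [3.142, -0.0, -1.353]
contact_force: [-0.1, 0.9, -0.1]
grip_width: 91.2
```

```bash
python3 -m pendant '[{"linear":[0,0,10],"twist":0},{"linear":[0,0,40],"twist":0},{"linear":[0,0,90],"twist":0},{"linear":[-20,-50,130],"twist":0},{"linear":[-45,-110,130],"twist":0},{"linear":[-45,-160,130],"twist":0},{"linear":[-45,-160,130],"twist":0},{"linear":[-45,-160,130],"twist":0},{"linear":[-45,-160,130],"twist":0}]'
python3 - <<'E'
from h import *
im=[]
for n in("top","side"):
    c=cap(n); np.save(f"/tmp/{n}6.npy",c,allow_pickle=True)
    b=(190,260,165,235) if n=="top" else (225,325,135,235)
    im.append(cv2.resize(c["frame"][b[2]:b[3],b[0]:b[1]],(400,400),interpolation=cv2.INTER_CUBIC))
    bb=(305,335,200,235) if n=="top" else (205,240,140,185)
    z0=50 if n=="top" else 41
    for a,p in blobs(c,bb,(100,120,50),(125,255,255),5): print(n,a,p,plane(c,*p,z0))
    # cup: green mask below arm
cv2.imwrite("pics/c6.png",np.hstack(im))
E
```

```text
time: 22.88
tool_pos: [519.4, -118.8, 244.9]
tcp_rot: [-3.141, 0.0, -1.351]
contact_force: [-0.3, -0.2, -0.3]
grip_width: 91.9
side 149 [222.39597315 164.79194631] [ 526.02298585 -239.17877762   41.        ]
```

View pics/c6.png

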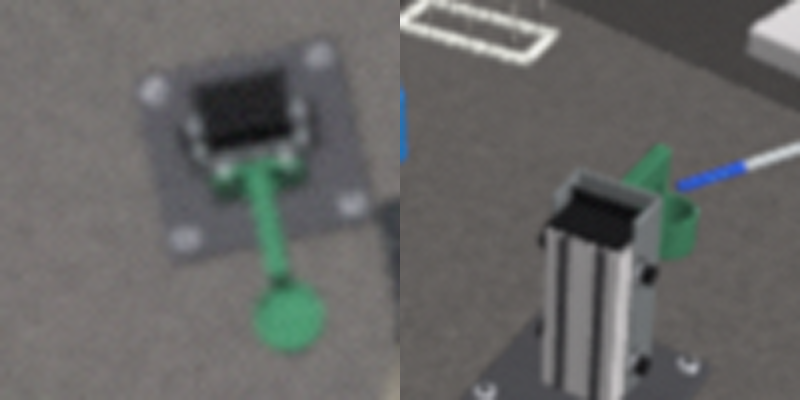

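The holder hangs square on the upright, with the cup at about (290,316) in the left half of the picture. Next, cup and bottle positions.

Run:
```python
from h import *
t0=np.load("/tmp/top0.npy",allow_pickle=True).item(); t=np.load("/tmp/top6.npy",allow_pickle=True).item(); s=np.load("/tmp/side6.npy",allow_pickle=True).item()
for a,p in blobs(t0,(305,335,200,235),(100,120,50),(125,255,255),5): print("bottle top0",a,p,plane(t0,*p,50),plane(t0,*p,60))
P,uv=green_arm(t,(225,250,205,232),80); print("cup lower mask rows",{r:(uv[uv[:,1]==r,0].min(),uv[uv[:,1]==r,0].max()) for r in range(210,230) if (uv[:,1]==r).any()})
k=uv[:,1]>=215; 
cc,r=cv2.minEnclosingCircle(uv[k].astype(np.float32)); print("cup circ",cc,r,plane(t,*cc,83))
y=np.radians(12.5);ex=np.array([np.cos(y),np.sin(y)]); print("kin cup",np.array([563.4,39.8])-53*ex)
# side: bottle columns/rows extents
m=cv2.inRange(cv2.cvtColor(s["frame"],cv2.COLOR_BGR2HSV),(100,120,50),(125,255,255))[140:185,205:240]; v,u=np.nonzero(m); v+=140;u+=205
print(v.min(),v.max(),[(r,u[v==r].min(),u[v==r].max()) for r in range(v.min(),v.max()+1,3)])
for z in(0,26,52,82): print(z,proj(s,[526,-239,z]),proj(s,[522,-239,z]))
```

```text
bottle top0 51 [320.1372549  219.05882353] [ 518.11039425 -240.90642369   50.        ] [ 516.99142955 -239.09899281   60.        ]
cup lower mask rows {210: (np.int64(237), np.int64(239)), 211: (np.int64(237), np.int64(239)), 212: (np.int64(238), np.int64(239)), 213: (np.int64(238), np.int64(239)), 214: (np.int64(238), np.int64(240)), 215: (np.int64(238), np.int64(242)), 216: (np.int64(237), np.int64(244)), 217: (np.int64(236), np.int64(244)), 218: (np.int64(236), np.int64(245)), 219: (np.int64(235), np.int64(245)), 220: (np.int64(235), np.int64(245)), 221: (np.int64(235), np.int64(245)), 222: (np.int64(235), np.int64(245)), 223: (np.int64(236), np.int64(244)), 224: (np.int64(237), np.int64(244)), 225: (np.int64(238), np.int64(242))}
cup circ (240.1666717529297, 220.0) 5.540353298187256 [510.79986093  28.1898635   83.        ]
kin cup [511.65631162  28.32870046]
153 175 [(153, np.int64(221), np.int64(222)), (156, np.int64(220), np.int64(224)), (159, np.int64(219), np.int64(225)), (162, np.int64(219), np.int64(225)), (165, np.int64(219), np.int64(226)), (168, np.int64(219), np.int64(226)), (171, np.int64(220), np.int64(226)), (174, np.int64(220), np.int64(226))]
0 [222.93495649 175.43098237] [223.82949413 174.92125777]
26 [222.62281527 168.74323469] [223.5290241  168.23959095]
52 [222.30473509 161.8907566 ] [223.22286729 161.39372891]
82 [221.93021615 153.77287794] [222.86242665 153.28418978]
```

```bash
python3 -m pendant '[{"linear":[2,-60,-30],"twist":0},{"linear":[2,-120.5,-60],"twist":0},{"linear":[2,-120.5,-90],"twist":0},{"linear":[2,-120.5,-90],"twist":0},{"linear":[2,-120.5,-130],"twist":0},{"linear":[2,-120.5,-170],"twist":0},{"linear":[2,-120.5,-205],"twist":0},{"linear":[2,-120.5,-215],"twist":0},{"linear":[2,-120.5,-215],"twist":0},{"linear":[2,-120.5,-215],"twist":0},{"linear":[2,-120.5,-215],"twist":0}]' 0
python3 -m pendant '[{"linear":[0,0,0],"twist":0},{"linear":[0,0,0],"twist":0},{"linear":[0,0,0],"twist":0},{"linear":[0,0,0],"twist":0},{"linear":[0,0,0],"twist":0},{"linear":[0,0,0],"twist":0},{"linear":[0,0,0],"twist":0},{"linear":[0,0,0],"twist":0},{"linear":[0,0,0],"twist":0},{"linear":[0,0,0],"twist":0},{"linear":[0,0,0],"twist":0}]' 255
python3 -m pendant '[{"linear":[0,0,40],"twist":0},{"linear":[0,0,90],"twist":0},{"linear":[0,0,140],"twist":0},{"linear":[0,0,140],"twist":0},{"linear":[0,0,140],"twist":0}]'
python3 - <<'E'
from h import *
c=cap("side"); np.save("/tmp/side7.npy",c,allow_pickle=True)
cv2.imwrite("pics/c7.png",cv2.resize(c["frame"][60:180,170:290],(560,560),interpolation=cv2.INTER_CUBIC))
E
```

```text
time: 24.35
tool_pos: [522.0, -240.9, 31.2]
tcp_rot: [-3.14, -0.002, -1.353]
contact_force: [-1.2, -0.0, 0.4]
grip_width: 91.8
time: 25.72
tool_pos: [521.2, -240.6, 29.8]
tcp_rot: [-3.142, -0.0, -1.353]
contact_force: [0.4, -0.7, 0.8]
grip_width: 23.3
time: 26.35
tool_pos: [520.7, -240.1, 168.9]
tcp_rot: [3.141, 0.001, -1.353]
contact_force: [-0.0, 0.7, -0.7]
grip_width: 22.9
```

View pics/c7.png

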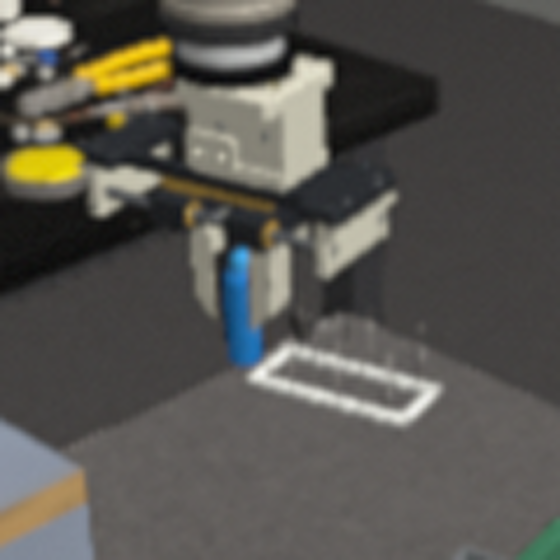

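Bottle held upright between the pads: nozzle at crop (240,255), foot at (247,360). Check its offset from the TCP.

Run:
```python
from h import *
s=np.load("/tmp/side7.npy",allow_pickle=True).item()
m=cv2.inRange(cv2.cvtColor(s["frame"],cv2.COLOR_BGR2HSV),(95,120,50),(125,255,255)); m[:105]=0;m[:,:210]=0;m[:,235:]=0;m[145:]=0
v,u=np.nonzero(m); print([(r,u[v==r].min(),u[v==r].max()) for r in range(v.min(),v.max()+1,2)])
for dx in(0,3,6):
  for z in(139,152,165): print(dx,z,proj(s,[520.7+dx*.976,-240.1+dx*.217,z]).round(1))
```

```text
[(112, np.int64(221), np.int64(222)), (114, np.int64(219), np.int64(222)), (116, np.int64(219), np.int64(222)), (118, np.int64(218), np.int64(222)), (120, np.int64(217), np.int64(222)), (122, np.int64(218), np.int64(222)), (124, np.int64(218), np.int64(222)), (126, np.int64(218), np.int64(222)), (128, np.int64(218), np.int64(222)), (130, np.int64(218), np.int64(223)), (132, np.int64(218), np.int64(225)), (134, np.int64(219), np.int64(226)), (136, np.int64(219), np.int64(225))]
0 139 [222.2 137. ]
0 152 [222.1 133.2]
0 165 [221.9 129.3]
3 139 [221.7 137.4]
3 152 [221.5 133.6]
3 165 [221.3 129.7]
6 139 [221.1 137.8]
6 152 [220.9 134. ]
6 165 [220.8 130.2]
```

```bash
python3 -m pendant '[{"linear":[-2,20,40],"twist":0},{"linear":[-4,70,40],"twist":0},{"linear":[-6,125,40],"twist":0},{"linear":[-8,180,40],"twist":0},{"linear":[-10,230,40],"twist":0},{"linear":[-10,268,40],"twist":0},{"linear":[-10,268,40],"twist":0},{"linear":[-10,268,40],"twist":0},{"linear":[-10,268,0],"twist":0},{"linear":[-10,268,-40],"twist":0},{"linear":[-10,268,-46],"twist":0},{"linear":[-10,268,-46],"twist":0},{"linear":[-10,268,-46],"twist":0},{"linear":[-10,268,-46],"twist":0}]'
python3 - <<'E'
from h import *
c=cap("side"); np.save("/tmp/side8.npy",c,allow_pickle=True)
cv2.imwrite("pics/c8.png",cv2.resize(c["frame"][120:220,260:360],(600,600),interpolation=cv2.INTER_CUBIC))
E
```

```text
time: 28.15
tool_pos: [511.9, 27.3, 125.0]
tcp_rot: [-3.139, -0.001, -1.353]
contact_force: [-0.3, -0.0, -1.2]
grip_width: 22.9
```

View pics/c8.png

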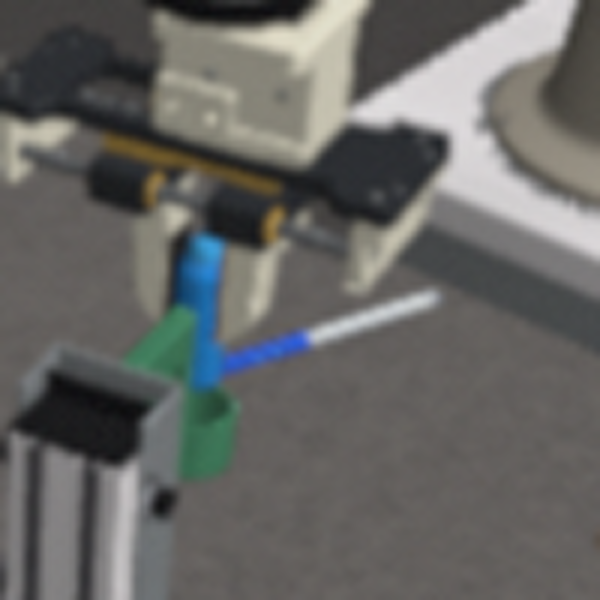

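The bottle's foot (207,385) is right above the cup mouth, with its right rim at (238,405). Lower with force checks.

```bash
python3 -m pendant '[{"linear":[0,0.5,-8],"twist":0},{"linear":[0,0.5,-14],"twist":0},{"linear":[0,0.5,-19],"twist":0},{"linear":[0,0.5,-24],"twist":0},{"linear":[0,0.5,-24],"twist":0}]' | grep -v rot; python3 -m pendant '[{"linear":[0,0,-4],"twist":0},{"linear":[0,0,-7],"twist":0},{"linear":[0,0,-10],"twist":0},{"linear":[0,0,-10],"twist":0}]' | grep -v rot; for i in 1 2; do python3 -m pendant '[{"linear":[0,0,-1],"twist":0},{"linear":[0,0,-1.5],"twist":0},{"linear":[0,0,-1.5],"twist":0}]' | grep -v rot; done
```

```text
time: 28.82
tool_pos: [510.9, 28.0, 99.2]
contact_force: [-0.7, 0.1, -1.0]
grip_width: 23.1
time: 29.32
tool_pos: [511.1, 28.0, 89.5]
contact_force: [0.0, 0.4, -1.0]
grip_width: 23.1
time: 29.7
tool_pos: [511.2, 28.0, 88.3]
contact_force: [-0.7, -0.2, -0.9]
grip_width: 23.1
time: 30.08
tool_pos: [511.2, 28.0, 86.7]
contact_force: [0.9, -1.3, -0.4]
grip_width: 23.2
```

```bash
for i in 1 2; do python3 -m pendant '[{"linear":[0,0,-0.5],"twist":0},{"linear":[0,0,-1],"twist":0},{"linear":[0,0,-1],"twist":0}]' | grep -v rot; done
```

```text
time: 30.45
tool_pos: [511.2, 28.0, 85.7]
contact_force: [0.1, 0.9, 0.2]
grip_width: 22.9
time: 30.82
tool_pos: [511.3, 28.0, 85.0]
contact_force: [-0.8, 0.5, 3.2]
grip_width: 22.8
```

Floor contact felt (+4 N). Release and retreat upward.

```bash
python3 -m pendant '[{"linear":[0,0,0],"twist":0},{"linear":[0,0,0],"twist":0},{"linear":[0,0,0],"twist":0},{"linear":[0,0,0],"twist":0},{"linear":[0,0,0],"twist":0},{"linear":[0,0,0],"twist":0},{"linear":[0,0,0],"twist":0}]' 0; python3 -m pendant '[{"linear":[0,0,10],"twist":0},{"linear":[0,0,40],"twist":0},{"linear":[0,0,90],"twist":0},{"linear":[0,0,140],"twist":0},{"linear":[-20,-60,150],"twist":0},{"linear":[-40,-120,150],"twist":0},{"linear":[-60,-180,150],"twist":0},{"linear":[-60,-180,150],"twist":0},{"linear":[-60,-180,150],"twist":0}]'
python3 - <<'E'
from h import *
im=[]
for n in("top","side"):
    c=cap(n); np.save(f"/tmp/{n}9.npy",c,allow_pickle=True)
    b=(190,260,165,235) if n=="top" else (250,350,120,220)
    im.append(cv2.resize(c["frame"][b[2]:b[3],b[0]:b[1]],(400,400),interpolation=cv2.INTER_CUBIC))
    for a,p in blobs(c,(225,255,205,235) if n=="top" else (282,312,145,200),(98,120,50),(125,255,255),5): print(n,a,p,plane(c,*p,55+50),plane(c,*p,55+60))
    f0=np.load(f"/tmp/{n}0.npy",allow_pickle=True).item()["frame"].astype(int); d=abs(c["frame"].astype(int)-f0).max(-1)
    for nm,b2 in (("vial/cap/dropper",(138,170,155,203)),("box",(315,362,158,192)),("gauge",(270,295,123,155))):
        if n=="top": print(nm,(d[b2[2]:b2[3],b2[0]:b2[1]]>30).sum())
cv2.imwrite("pics/c9.png",np.hstack(im))
E
```

```text
time: 31.7
tool_pos: [511.2, 28.0, 84.7]
tcp_rot: [3.142, -0.0, -1.353]
contact_force: [0.3, -0.5, -0.2]
grip_width: 88.1
time: 32.83
tool_pos: [451.2, -151.9, 235.2]
tcp_rot: [-3.141, 0.0, -1.354]
contact_force: [0.9, -0.2, -1.0]
grip_width: 91.9
top 45 [239.91111111 220.28888889] [507.46487824  28.3168146  105.        ] [506.38275924  27.99710356 115.        ]
vial/cap/dropper 0
box 0
gauge 0
side 151 [296.86092715 179.9205298 ] [503.39183499  36.13615765 105.        ] [515.08308037  44.3023973  115.        ]
```

View pics/c9.png

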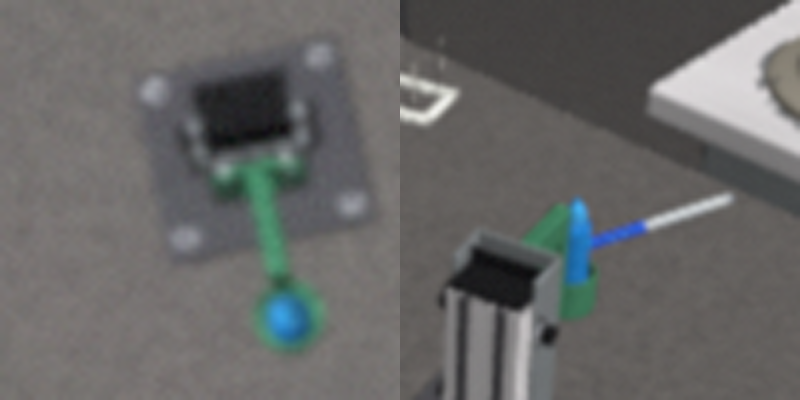

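The bottle stands centred in the cup (left half (289,316), upright in the right half at (578,240)). The holder is unmoved, the bystanders are unchanged, and the robot is clear. Handing in.

```bash
python3 -c "
from plant import bot
print(bot.close_job())"
```

```text
the job is handed in; nothing more can be done
None
```

The holder hangs in the top slots with its catch engaged, and the blue bottle stands upright in its cup. I handed the job in at about 33 s on the robot's clock; no verdict was reported.

- **Hanging:** The slots turned out lower than the drawing: about −4 mm by camera and about −6.5 mm by the final height. At the first height tried, the tabs rubbed in the slots (about 7 N). I lowered the holder 1.5 mm and it slid in freely until the back plate met the upright at about 6 N. Pushing down, I felt a snap about 2.5 mm before the hard stop, and stopped at 20 N. The catch cannot be seen from either camera, so the snap and a lift test are the evidence. In that test it held against about 28 N, more than I had meant to pull.
- **Bottle:** I lowered it until it touched the cup floor (about 4 N), then let go and moved clear.
- **Last checks:** The last pictures show the bottle centred in the cup and upright, and the holder square on the upright. The areas round the bystanders show no change from the first picture in the top view. The forces at the gripper were near zero.
- **Disagreements:** The side camera placed the bottle's middle up to 10–15 mm from the top camera, because its ray depends on the height assumed. I trusted the top view, which agrees with where I released it.

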